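# Sort the brass nuts into jar lids under the sink

## Task

Tidy up after the sink repair: pick out the four brass hexagon nuts on the drip tray and lay each one flat, the same way up as it lies now, inside the upturned white lid of its size: smallest nut in the smallest lid, second smallest in the second smallest, and so on up to the largest. Leave the glass jar and the brass pipe tee where they are.

Things in the scene. Friction and masses are not known exactly. Their poses are not given: they have to be found in the camera images.
- nut_1: The smallest of four loose plain brass hexagon nuts: 24 mm across flats, 28 mm across corners, 22 mm tall, open bore, lying flat on the drip tray, whose floor is 2 mm above the work surface. Origin at the centre of its underside, z up; its x axis is square to a pair of flats (and so is every 60 degrees from it).
- nut_2: The second smallest of four loose plain brass hexagon nuts: 34 mm across flats, 39 mm across corners, 24 mm tall, open bore, lying flat on the drip tray, whose floor is 2 mm above the work surface. Origin at the centre of its underside, z up; its x axis is square to a pair of flats (and so is every 60 degrees from it).
- nut_3: The second largest of four loose plain brass hexagon nuts: 46 mm across flats, 53 mm across corners, 26 mm tall, open bore, lying flat on the drip tray, whose floor is 2 mm above the work surface. Origin at the centre of its underside, z up; its x axis is square to a pair of flats (and so is every 60 degrees from it).
- nut_4: The largest of four loose plain brass hexagon nuts: 60 mm across flats, 69 mm across corners, 28 mm tall, open bore, lying flat on the drip tray, whose floor is 2 mm above the work surface. Origin at the centre of its underside, z up; its x axis is square to a pair of flats (and so is every 60 degrees from it).
- lid_1: The smallest of four upturned white plastic jar lids, stuck down to the drip tray as parts dishes: 52 mm inside diameter, 57 mm outside, rim 9 mm high, inner floor 3 mm above its underside. Origin at the centre of its underside, z up.
- lid_2: The second smallest of four upturned white plastic jar lids, stuck down to the drip tray as parts dishes: 66 mm inside diameter, 71 mm outside, rim 9 mm high, inner floor 3 mm above its underside. Origin at the centre of its underside, z up.
- lid_3: The second largest of four upturned white plastic jar lids, stuck down to the drip tray as parts dishes: 82 mm inside diameter, 87 mm outside, rim 9 mm high, inner floor 3 mm above its underside. Origin at the centre of its underside, z up.
- lid_4: The largest of four upturned white plastic jar lids, stuck down to the drip tray as parts dishes: 100 mm inside diameter, 105 mm outside, rim 9 mm high, inner floor 3 mm above its underside. Origin at the centre of its underside, z up.
- jar: Closed glass storage jar with a steel cap, standing among the nuts and lids: 68 mm across, 100 mm tall, loose. Origin at the centre of its underside, z up. A bystander. The taller equipment (toolbox, bottle, spray can, valve; up to 210 mm) stands off the tray, beyond x = 0.75 m or 0.5 m to either side; clear the jar by carrying nuts above 110 mm.
- tee: Brass pipe tee lying flat among the nuts and lids: run 72 mm long along its x axis, branch 36 mm long to its +y, 28 mm thick, loose; not a nut. Origin on the tray under the crossing of run and branch, z up. A bystander.

How it is judged (in metres and radians):
At the end, for the whole second after the job is handed in: Each nut lies flat (within 0.1 rad) and at rest on the floor of the lid of its own size rank, wholly inside the rim (centres within 15, 16, 17 and 18 mm from smallest to largest); jar upright and jar and tee within 30 mm of where they started (horizontal distance between nut_1 and lid_1 below 0.015 m and z of nut_1 in the frame of lid_1 between 0.001 and 0.006 m and angle between each of nut_1, nut_2, nut_3, nut_4's own z axis and vertical below 0.1 rad and linear speed of each of nut_1, nut_2, nut_3, nut_4 below 0.02 m/s and horizontal distance between nut_2 and lid_2 below 0.016 m and z of nut_2 in the frame of lid_2 between 0.001 and 0.006 m and horizontal distance between nut_3 and lid_3 below 0.017 m and z of nut_3 in the frame of lid_3 between 0.001 and 0.006 m and horizontal distance between nut_4 and lid_4 below 0.018 m and z of nut_4 in the frame of lid_4 between 0.001 and 0.006 m and distance of each of jar, tee from where it was at the start of the episode below 0.03 m and angle between jar's own z axis and vertical below 0.2 rad); the robot touches nothing.
It fails at once if The glass jar is knocked over or shoved more than 30 mm (angle between jar's own z axis and vertical above 0.35 rad or distance of jar from where it was at the start of the episode above 0.03 m).
It fails at once if The brass tee is moved more than 30 mm (distance of tee from where it was at the start of the episode above 0.03 m).
It also fails if it takes over 96 s, if anything falls off the work surface, if the arm or the gripper's body presses on something with over 40 N, if the wrist force passes 120 N, or if a joint passes its speed limit or range.

## Robot

A 6-joint arm with a two-finger parallel gripper is mounted at the origin on the work surface. World frame = base frame: x ahead of the robot, y to its left, z up, the work surface at z = 0. Lengths are in mm, angles in rad, forces in N, time in s.
With the tool pointing down it reaches from about 325 to 875 mm from the base axis. Payload 4.4 kg.
Tool frame: the origin (TCP) lies on the centre line of the jaws, within the pads' length; the fingertips stand ahead of it and the grasp point (between the pads) lies 6 mm ahead of it (ctrl.tcp_to_tips is the z of the fingertips in the tool frame, in mm); z points along the fingers, y is the line along which they close (so a half turn about z gives the same grasp; the last joint's range is limited). The gripper opens to 85 mm and grips with 20 to 120 N. Pads are 22 mm wide; open, the fingers measure 114 mm over their backs; the gripper's body (76 mm by 85 mm) begins 54 mm behind the grasp point. The pads swing forward as they close: fully open they stand 13 mm farther back than shut.
Start: joints at [-1.264, 0.207, 1.542, -0, 1.393, -0.15], TCP at [254.125, -515.799, 256.282] pointing down, gripper open.
Joint ranges: [-2.73, 2.73], [-0.86, 2.22], [0.23, 2.46], [-1.11, 4.25], [0.08, 2.63], [-2.82, 2.82]. Speed limits (rad/s): [2.79, 2.79, 3.14, 3.14, 3.14, 3.14].

## Interface

Orientations are given as a 3x3 rotation matrix whose columns are the frame's x, y, z axes.
In Python, from plant import ctrl, sensors, optics gives the robot as it stands. Calls block until the motion is done:
- ctrl.move_ptp(position, orientation): joint-space move of the TCP to a pose.
- ctrl.move_l(position, rot=None, vel=150, threshold=None): straight line of the TCP; rot=None keeps the orientation; vel is the mean speed in mm/s. With threshold (N) it stops when the force on the tool has changed by that much, and returns True; else False.
- ctrl.set_joints(angles): joint-space move.
- ctrl.gripper_to(opening, force=None): finger opening in mm; force is the grip in N (None keeps the last); returns when the fingers have stopped.
- ctrl.hold(seconds).
- ctrl.solve_ik(position, orientation): joint angles nearest the present ones, or None.
- sensors.read_state(): the state.
- optics.grab_frame(name): name is "scene" or "side" or "wrist"; returns (picture, depth): 480x640x3 uint8, red, green, blue; 480x640 float32, mm along the optical axis (not along the pixel's ray), 0 where there is no reading.
- optics.camera_params(name): a dict with "mtx" (3x3 intrinsics, pixels), "R" (3x3) and "t" (3): a world point X has camera coordinates R X + t; the wrist camera has in their place "T_tool_cam" (4x4, takes a point from camera to tool coordinates, whose origin is the TCP and whose axes are the flange's). Camera axes: x right, y down, z forward; pixel columns grow to the right and rows downward; lengths in mm; the calibration is good to about 2 mm. The wrist camera is an equidistant fisheye: a pixel r from the principal point sees the ray r / f radians off the axis. A picture is of the moment at which its call begins: read the wrist's pose just before it. camera_params takes no time and is no camera call.
A pose or a line that the arm cannot do raises ctrl.MotionError and nothing moves.
- ctrl.finish_job(): hands the job in; it is judged then, once.
The state is a dict: "t": time; "q": joint angles; "qvel": joint speeds; "tau": joint torques, N m; "eef_pos": TCP position; "eef_rot": TCP orientation; "force": force on the tool from outside, world axes, zero at the start; "wrist_torque": the same for the moment, N m; "grip_width": finger opening in mm; "grasp_force": force on a finger pad.
Only numpy, scipy, OpenCV 4.12 (cv2) and the standard library are available. Lean on these libraries where they do the work, as an engineer would, in place of code of your own. Each camera call takes 0.05 s, during which the arm holds its last target. There are 200 camera calls.

## Working session

There is one attempt and no reset: what is moved stays moved. The work goes in short steps, each a Python script; the robot and the scene stay as the last script left them, time stands still between calls to the robot, and variables do not carry over. Pictures are saved under pics/ and viewed, at most 14 in all, crops included, and the job is handed in when it is done.

```bash
ls; mkdir -p pics
python3 - <<'E'
from plant import ctrl,sensors,optics
import cv2,numpy as np
for n in("scene","side"):
    p,d=optics.grab_frame(n); cv2.imwrite(f"pics/{n}0.png",p[...,::-1]); np.savez(f"{n}0.npz",p=p,d=d)
    c=optics.camera_params(n); print(n,c, -c["R"].T@c["t"])
print(sensors.read_state(),ctrl.tcp_to_tips)
E
```

```text
pics
scene {'mtx': array([[609.95819909,   0.        , 311.78982729],
       [  0.        , 609.95819909, 245.37177579],
       [  0.        ,   0.        ,   1.        ]]), 'R': array([[-0.33726703,  0.94132339,  0.0126977 ],
       [ 0.61627489,  0.23096136, -0.75290246],
       [-0.71165737, -0.2461039 , -0.65800962]]), 't': array([ 183.30312535, -298.56081748, 1452.52078926])} [1279.51475999  253.87952292  728.6579496 ]
side {'mtx': array([[479.86585628,   0.        , 325.49072406],
       [  0.        , 479.86585628, 242.17127946],
       [  0.        ,   0.        ,   1.        ]]), 'R': array([[-0.99879365, -0.04415006, -0.02149464],
       [-0.01151262,  0.63607484, -0.77154148],
       [ 0.0477358 , -0.77036327, -0.6358158 ]]), 't': array([538.91902199,  50.24310322, 840.92235167])} [498.70522485 639.65062327 585.02022365]
{'t': 0.1, 'q': array([-1.26349537e+00,  2.07381986e-01,  1.54280100e+00, -3.54050629e-06,
        1.39350066e+00, -1.50516593e-01]), 'qvel': array([ 0.00176239, -0.00169877, -0.00412874, -0.00076523,  0.00167547,
       -0.00020043]), 'tau': array([-4.63908545e-04, -3.84093046e+01, -2.92547464e+01, -1.62824431e-04,
        4.89688638e-03,  3.54354813e-05]), 'eef_pos': array([ 253.93381165, -515.19184339,  255.21980259]), 'eef_rot': array([[ 8.97019078e-01,  4.41991368e-01, -6.35819937e-04],
       [ 4.41991716e-01, -8.97016920e-01,  1.99198211e-03],
       [ 3.10097656e-04, -2.06787310e-03, -9.99997814e-01]]), 'force': array([ 0.73789955, -0.00943109, -0.7140386 ]), 'wrist_torque': array([ 0.03529697, -0.02386094, -0.00875238]), 'grasp_force': 0.0, 'grip_width': 85.31523828858394} 25.0
```

View pics/scene0.png

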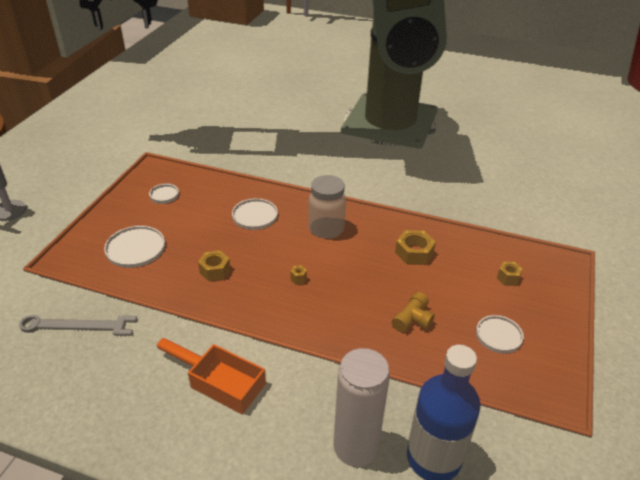

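View pics/side0.png

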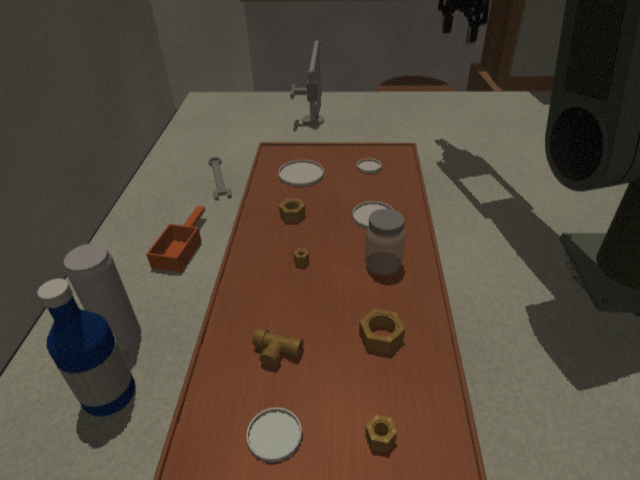

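The scene camera shows the nuts at about (299,274), (511,273), (214,265) and (415,246). The lids are at (164,193), (255,213), (500,334) and (134,246), the jar is at (327,207) and the tee at (413,313). Next I'll turn these into world positions using depth.

```bash
cat > vis.py <<'E'
import numpy as np,cv2
from scipy.optimize import minimize
AF=[24,34,46,60]; H=[22,24,26,28]; LID=[57,71,87,105]
def world(p,d,c):
    v,u=np.mgrid[:480,:640]; K=c["mtx"]
    X=np.stack([(u-K[0,2])*d/K[0,0],(v-K[1,2])*d/K[1,1],d],-1)-c["t"]
    return X@c["R"]   # R^T applied
def hexfit(P,af):
    """top-face points -> centre, angle (x axis normal to flat, mod 60deg); least outside + centred hull"""
    hull=cv2.convexHull(P.astype(np.float32)).reshape(-1,2)
    n=len(hull); i=np.linspace(0,n,240,endpoint=False)
    Q=np.stack([np.interp(i,np.arange(n+1),np.r_[hull[:,k],hull[:1,k]]) for k in(0,1)],1)
    def cost(x):
        a=x[2]+np.arange(6)*np.pi/3
        r=((Q-x[:2])@np.stack([np.cos(a),np.sin(a)])).max(1)-af/2
        return np.mean(np.minimum(np.abs(r),4))
    (c,_)=cv2.minEnclosingCircle(hull)
    return min((minimize(cost,[*c,a],method="Nelder-Mead",options=dict(initial_simplex=[[*c,a],[c[0]+2,c[1],a],[c[0],c[1]+2,a],[*c,a+.2]])) for a in np.arange(4)*np.pi/12),key=lambda r:r.fun)
E
python3 - <<'E'
from vis import *
from plant import optics
for n in("scene","side"):
    z=np.load(n+"0.npz"); p,d=z["p"],z["d"]; W=world(p,d,optics.camera_params(n))
    hsv=cv2.cvtColor(p,cv2.COLOR_RGB2HSV)
    reg=(d>0)&(W[...,0]>300)&(W[...,0]<760)&(abs(W[...,1])<480)
    t=reg&(abs(W[...,2])<6)&(hsv[...,1]>130)
    print(n,"tray z",np.median(W[t][:,2]), W[t].min(0),W[t].max(0))
    for nm,m in(("white",reg&(hsv[...,1]<70)&(hsv[...,2]>100)&(W[...,2]<18)&(W[...,2]>0)),("tall",reg&(W[...,2]>12))):
        k,l,s,_=cv2.connectedComponentsWithStats(m.astype(np.uint8))
        for i in range(1,k):
            if s[i,4]<60: continue
            Q=W[l==i]; top=np.percentile(Q[:,2],95)
            c,r=cv2.minEnclosingCircle(Q[:,:2].astype(np.float32))
            o=[nm,s[i,:2]+s[i,2:4]//2,s[i,4],"top",round(top,1),"circ",np.round(c,1),round(2*r,1),"ext",np.round(np.ptp(Q[:,:2],axis=0),0),"mid",np.round((Q.min(0)+Q.max(0))[:2]/2,1)]
            if nm=="tall" and top<40:
                P=Q[Q[:,2]>top-5][:,:2]
                fs=[hexfit(P,a) for a in AF]; j=np.argmin([f.fun for f in fs])
                o+=["HEX",j+1,np.round(fs[j].x,2),round(fs[j].fun,2)]
            print(*o)
E
```

```text
scene tray z 0.7002184322949302 [ 331.32389424 -461.25275485   -5.8375902 ] [731.26426028 464.63343121   5.99815038]
white [164 193] 415 top 9.5 circ [ 453.3 -346.5] 62.0 ext [59. 57.] mid [ 453.  -344.9]
white [254 214] 1049 top 9.4 circ [ 450.3 -152.3] 92.5 ext [90. 85.] mid [ 449.  -150.5]
white [135 246] 1855 top 9.2 circ [ 608.8 -311.8] 108.9 ext [105. 105.] mid [ 610.  -312.6]
white [500 334] 1294 top 10.1 circ [591.9 326. ] 72.9 ext [72. 69.] mid [591.8 326. ]
tall [327 205] 1976 top 101.4 circ [437.3 -11.2] 71.8 ext [69. 67.] mid [438.8 -10. ]
tall [415 245] 802 top 30.1 circ [449.3 159.5] 71.5 ext [69. 66.] mid [449.6 159.6] HEX 4 [4.4803e+02 1.5959e+02 2.8000e-01] 0.6
tall [214 263] 576 top 28.2 circ [ 615.2 -153.9] 54.9 ext [54. 48.] mid [ 615.4 -152.8] HEX 3 [ 6.1480e+02 -1.5287e+02  5.3000e-01] 0.77
tall [510 272] 352 top 26.1 circ [455.7 325.9] 42.3 ext [42. 37.] mid [455.7 325.1] HEX 2 [4.5697e+02 3.2485e+02 3.4000e-01] 0.84
tall [298 272] 194 top 23.8 circ [584.4 -10.6] 29.6 ext [29. 25.] mid [584.  -10.4] HEX 1 [ 5.8459e+02 -1.0470e+01  4.8000e-01] 0.71
tall [413 311
[... 617 characters left out ...]
 [ 615.  -153.2] 54.3 ext [52. 52.] mid [ 615.3 -152.9] HEX 3 [ 6.152e+02 -1.539e+02  5.100e-01] 0.69
tall [385 240] 2123 top 100.7 circ [435.9  -9.9] 67.6 ext [67. 66.] mid [435.9  -9.1]
tall [301 255] 161 top 23.1 circ [584.9 -11.6] 29.4 ext [26. 26.] mid [584.  -11.1] HEX 1 [ 5.8443e+02 -1.0860e+01  5.2000e-01] 0.46
tall [382 329] 1108 top 29.1 circ [447.5 158.8] 70.0 ext [67. 67.] mid [447.5 158.4] HEX 4 [4.4738e+02 1.5846e+02 3.0000e-01] 0.57
tall [278 346] 1048 top 28.0 circ [602.8 186.1] 76.0 ext [76. 56.] mid [602.9 195.6] HEX 4 [608.97 189.16   1.01] 1.85
tall [381 432] 665 top 25.3 circ [455.6 324.5] 39.1 ext [38. 38.] mid [455.2 324.6] HEX 2 [4.5561e+02 3.2389e+02 3.3000e-01] 0.24
```

```bash
cat > job.py <<'E'
import numpy as np
from plant import ctrl,sensors
NUT={1:(584.5,-10.7,.50),2:(456,324.4,.335),3:(615,-153.4,.52),4:(447.7,159,.29)}
LID={1:(453.5,-346),2:(591.7,324.5),3:(451.5,-152.5),4:(610.2,-313.5)}
ZG=2+8+ctrl.tcp_to_tips      # fingertips 8 mm above the nut's underside
HI=185
def rot(a):  # tool down, closing line y at angle a
    y=np.array([np.cos(a),np.sin(a),0]); z=np.array([0,0,-1.]); return np.stack([np.cross(y,z),y,z],1)
def rep(s):
    st=sensors.read_state(); print(s,"t %.1f"%st["t"],np.round(st["eef_pos"],1),"w %.1f F %.1f"%(st["grip_width"],st["grasp_force"]),np.round(st["force"],1),flush=True)
def pick(n):
    x,y,a=NUT[n]; q=sensors.read_state()["q"]
    c=[]
    for k in range(6):
        s=ctrl.solve_ik([x,y,HI],rot(a+k*np.pi/3))
        if s is not None: c.append((abs(s-q).max()+abs(s[5])*.3,k))
    a+=min(c)[1]*np.pi/3
    ctrl.move_ptp([x,y,HI],rot(a)); ctrl.move_l([x,y,ZG+25],vel=150); ctrl.move_l([x,y,ZG],vel=60)
    rep("down"); ctrl.gripper_to(0,60); rep("grip")
    ctrl.move_l([x,y,HI],vel=120); rep("lift")
    return a
def place(n,a):
    x,y=LID[n]; a+=np.arctan2(y,x)-np.arctan2(*NUT[n][1::-1])
    ctrl.move_ptp([x,y,HI],rot(a)); ctrl.move_l([x,y,ZG+20],vel=130)
    print("touch",ctrl.move_l([x,y,ZG+2],vel=20,threshold=6)); rep("placed")
    ctrl.gripper_to(85); rep("open"); ctrl.move_l([x,y,HI],vel=150); rep("up")
E
python3 -c "
from job import *
rep('start');a=pick(1)"
```

```text
start t 0.1 [ 253.9 -515.2  255.2] w 85.3 F 0.0 [ 0.7 -0.  -0.7]
down t 3.8 [584.1 -10.6  34.4] w 85.6 F 0.0 [ 0.  -0.3  0.3]
grip t 4.4 [585.1 -10.8  35.5] w 22.2 F 59.6 [0.3 0.4 2.1]
lift t 5.8 [583.8 -10.6 183.8] w 22.5 F 59.3 [-0.1 -0.2 -1.1]
```

Run:
```python
from job import *
from plant import optics
import cv2
Y=sensors.read_state()["eef_rot"][:,1]; place(1,np.arctan2(Y[1],Y[0]))
a=pick(2)
p,d=optics.grab_frame("scene"); cv2.imwrite("pics/s1.png",p[...,::-1])
```

```text
touch True
placed t 9.1 [ 453.3 -345.8   38.5] w 22.4 F 59.8 [-0.5  0.   3.3]
open t 9.7 [ 452.5 -345.    37.6] w 85.1 F 0.0 [ 0.2 -1.  -0. ]
up t 10.9 [ 452.9 -345.3  183.8] w 85.1 F 0.0 [ 0.  -0.3 -0.5]
down t 14.8 [455.7 324.2  34.5] w 85.0 F 0.0 [0.4 0.2 0.2]
grip t 15.3 [456.6 324.7  35.6] w 32.9 F 60.6 [ 0.  -0.2  2.3]
lift t 16.7 [455.3 324.1 183.9] w 32.5 F 60.2 [-0.7  0.1 -0.3]
```

View pics/s1.png

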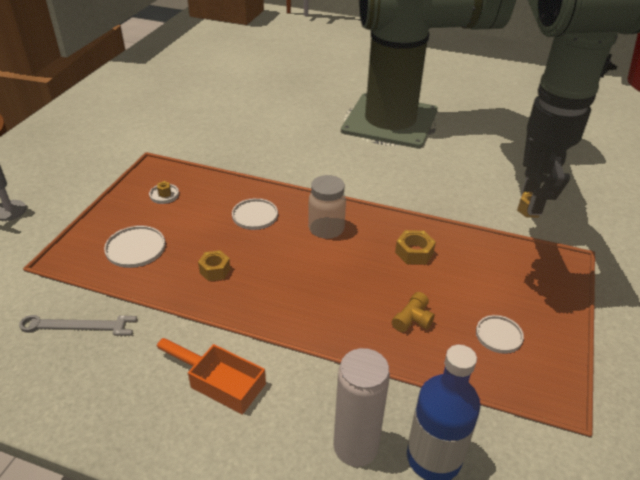

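Nut 1 sits in lid 1 at (164,189). Nut 2 is in the jaws at (526,204) and may be tilted, so I'll look closer.

Run:
```python
from plant import optics
import cv2,numpy as np
p,d=optics.grab_frame("side"); q,_=optics.grab_frame("wrist"); s=cv2.imread("pics/s1.png")
a=cv2.resize(s[150:250,470:590],(480,400),interpolation=2); b=cv2.resize(p[...,::-1],(533,400)) 
o=np.zeros((400,800,3),np.uint8); o[:,:400]=a[:,40:440]; o[:,400:]=b[:,100:500]; cv2.imwrite("pics/c1.png",o)
cv2.imwrite("pics/w1.png",q[...,::-1])
```

```text
(no output)
```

View pics/c1.png

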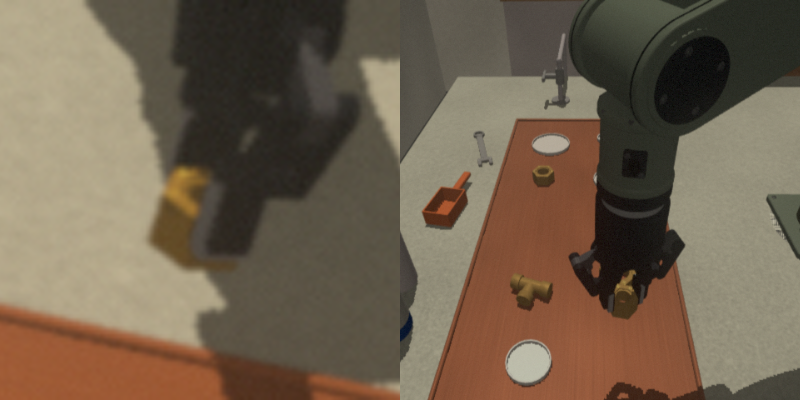

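View pics/w1.png

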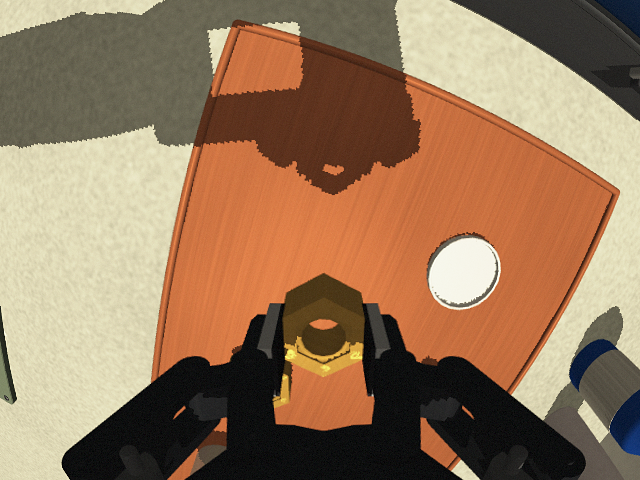

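The views suggest nut 2 has pivoted about the pads. I'll check with the wrist depth.

```bash
cat >> vis.py <<'E'
def wristpts(p,d,c):
    K=c["mtx"]; v,u=np.mgrid[:480,:640]; x=(u-K[0,2])/K[0,0]; y=(v-K[1,2])/K[1,1]
    th=np.maximum(np.hypot(x,y),1e-9); s=np.tan(th)/th
    X=np.stack([x*s*d,y*s*d,d],-1); T=c["T_tool_cam"]; return X@T[:3,:3].T+T[:3,3]
E
python3 - <<'E'
from vis import *
from plant import optics
p,d=optics.grab_frame("wrist"); c=optics.camera_params("wrist"); print(c)
W=wristpts(p,d,c)
for (u,v) in [(323,278),(323,290),(290,300),(355,300),(323,305),(300,320),(345,320),(323,325),(300,345),(345,345),(323,355),(323,360),(323,365),(290,345),(323,370),(323,378),(280,390),(284,385),(270,320),(377,320)]:
    print((u,v),p[v,u],round(float(d[v,u]),1),np.round(W[v,u],1))
E
```

```text
{'mtx': array([[371.64829954,   0.        , 323.20183096],
       [  0.        , 371.64829954, 245.44623924],
       [  0.        ,   0.        ,   1.        ]]), 'T_tool_cam': array([[ 4.26714461e-04, -9.44933788e-01, -3.27261295e-01,
         8.44833745e+01],
       [ 9.99999883e-01,  3.28048011e-04,  3.56689786e-04,
         1.33338798e+00],
       [-2.29690814e-04, -3.27261408e-01,  9.44933817e-01,
        -1.17909298e+02],
       [ 0.00000000e+00,  0.00000000e+00,  0.00000000e+00,
         1.00000000e+00]])}
(323, 278) [69 54 19] 158.2 [19.6  1.3 27. ]
(323, 290) [75 57 26] 147.9 [19.3  1.3 16. ]
(290, 300) [74 54 21] 155.7 [ 11.7 -12.6  21.6]
(355, 300) [72 52 22] 154.4 [12.3 14.7 20.5]
(323, 305) [95 68 28] 141.9 [16.4  1.3  8.7]
(300, 320) [92 67 28] 143.6 [ 9.9 -7.7  8.2]
(345, 320) [97 71 31] 145.5 [ 8.9 10.1  9.9]
(323, 325) [219 124  71] 343.3 [-98.4   1.3 182.1]
(300, 345) [217 166  67] 149.5 [-3.3 -8.2  9.9]
(345, 345) [223 170  71] 149.7 [-3.4 10.4 10.1]
(323, 355) [62 44 19] 153.8 [-10.    1.3  12.1]
(323, 360) [214 159  68] 152.5 [-11.3   1.3  10.3]
(323, 365) [226 173  72] 152.1 [-13.2   1.3   9.2]
(290, 345) [173 127  51] 148.6 [ -2.8 -12.2   9.1]
(323, 370) [218 163  67] 153.6 [-16.3   1.3   9.7]
(323, 378) [207 117  67] 362.4 [-161.7    1.3  180.4]
(280, 390) [83 57 23] 131.5 [ -9.8 -14.8 -11.3]
(284, 385) [216 167  70] 334.4 [-150.1  -35.7  154.8]
(270, 320) [67 64 59] 141.2 [ 10.9 -19.2   6.1]
(377, 320) [65 65 59] 141.3 [10.9 22.3  6.1]
```

The nut's top face is flat at tool z of about 9–10 mm, where 9 is expected, and it spans x ±16 mm. So it is level and centred, and I'll carry on with the rest.

```bash
sed -i 's/gripper_to(0,60)/gripper_to(0,90 if n>2 else 60)/' job.py
python3 - <<'E'
from job import *
Y=sensors.read_state()["eef_rot"][:,1]; place(2,np.arctan2(Y[1],Y[0]))
for n in(4,3):
    a=pick(n)
    assert sensors.read_state()["grasp_force"]>30
    place(n,a)
E
```

```text
touch True
placed t 19.4 [591.4 324.4  38.6] w 32.6 F 60.7 [-0.4  0.4  3.9]
open t 20.0 [590.2 323.9  37.2] w 85.2 F 0.0 [-0.6  0.4 -0.5]
up t 21.1 [590.8 324.2 183.5] w 85.1 F 0.0 [ 0.6 -0.2  0.3]
down t 23.6 [447.4 158.9  34.6] w 85.1 F 0.0 [ 0.3  0.  -0.1]
grip t 23.9 [448.5 159.1  35.9] w 57.9 F 97.7 [-1.7 -0.2  4.9]
lift t 25.3 [446.9 158.9 184. ] w 57.4 F 96.7 [-0.4 -0.4 -1.8]
touch True
placed t 29.0 [ 610.  -313.4   39. ] w 57.7 F 97.6 [ 0.3 -0.1  3.9]
open t 29.4 [ 608.  -312.    36.3] w 84.9 F 0.0 [ 0.3 -0.3 -1.2]
up t 30.6 [ 609.4 -313.   183.4] w 84.6 F 0.0 [-0.4 -0.6  0.3]
down t 32.8 [ 614.6 -153.2   34.4] w 84.9 F 0.0 [-0.2 -0.5 -0.2]
grip t 33.2 [ 615.8 -153.7   35.9] w 43.7 F 94.0 [0.9 0.2 3.4]
lift t 34.6 [ 614.3 -153.1  183.7] w 43.6 F 93.4 [-0.3  0.7 -1.9]
touch True
placed t 37.2 [ 451.2 -152.4   38.9] w 43.8 F 94.0 [0.4 0.6 3.9]
open t 37.7 [ 450.  -151.7   37.9] w 84.7 F 0.0 [-0.4  0.1 -0.1]
up t 38.9 [ 450.7 -152.1  183.9] w 84.9 F 0.0 [ 0.2 -0.   1.2]
```

Run:
```python
from job import *
from vis import *
from plant import optics
ctrl.set_joints([1.0,.0,1.5,0,1.4,0])
for n in("scene","side"):
    p,d=optics.grab_frame(n); W=world(p,d,optics.camera_params(n))
    if n=="scene": cv2.imwrite("pics/end.png",p[...,::-1])
    for k,(x,y) in LID.items():
        m=(d>0)&(np.hypot(W[...,0]-x,W[...,1]-y)<55)&(W[...,2]>17)&(W[...,2]<60); Q=W[m]
        f=hexfit(Q[Q[:,2]>np.percentile(Q[:,2],95)-5][:,:2],AF[k-1])
        print(n,k,"off",np.round(f.x[:2]-[x,y],1),"top",np.round(np.percentile(Q[:,2],[50,95]),1),"exp",5+H[k-1],"res",round(f.fun,2))
    m=(d>0)&(np.hypot(W[...,0]-437,W[...,1]+10)<60)&(W[...,2]>12); Q=W[m];print("jar",np.round((Q.min(0)+Q.max(0))/2,1))
    m=(d>0)&(np.hypot(W[...,0]-603,W[...,1]-190)<60)&(W[...,2]>12); Q=W[m];print("tee",np.round((Q.min(0)+Q.max(0))/2,1))
rep("end")
```

```text
Traceback (most recent call last):
AttributeError: 'list' object has no attribute 'items'
```

View pics/end.png

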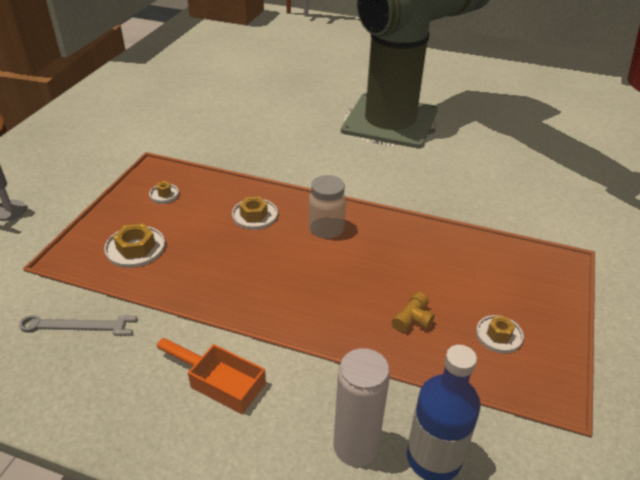

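The four nuts look flat and roughly central in their lids at (164,190), (500,329), (254,209) and (134,241). The jar at (327,207) and the tee at (413,313) look unmoved. The check failed because both helper files define `LID`, so I'll fix that and rerun it.

Run:
```python
from vis import *
from job import *
from plant import optics
for n in("scene","side"):
    p,d=optics.grab_frame(n); W=world(p,d,optics.camera_params(n))
    for k,(x,y) in LID.items():
        m=(d>0)&(np.hypot(W[...,0]-x,W[...,1]-y)<55)&(W[...,2]>17)&(W[...,2]<60); Q=W[m]
        if len(Q)<20: print(n,k,"hidden"); continue
        f=hexfit(Q[Q[:,2]>np.percentile(Q[:,2],95)-5][:,:2],AF[k-1])
        print(n,k,"off",np.round(f.x[:2]-[x,y],1),"top",np.round(np.percentile(Q[:,2],[50,95]),1),"exp",5+H[k-1],"res",round(f.fun,2))
    for o,x,y in(("jar",437,-10),("tee",603,190)):
        Q=W[(d>0)&(np.hypot(W[...,0]-x,W[...,1]-y)<60)&(W[...,2]>12)]
        if len(Q): print(o,np.round((Q.min(0)+Q.max(0))/2,1))
rep("end")
```

```text
scene 1 off [-0.2  1.4] top [24.1 26.8] exp 27 res 0.89
scene 2 off [1.7 0.9] top [26.7 29.5] exp 29 res 0.64
scene 3 off [-0.5 -0. ] top [27.7 30.8] exp 31 res 1.11
scene 4 off [-0.4  1.1] top [29.5 32.9] exp 33 res 0.85
jar [438.   -9.5  58.3]
tee [604.9 193.7  21.8]
side 1 off [-0.6  1.6] top [23.5 25.7] exp 27 res 0.6
side 2 off [ 0.6 -0.1] top [26.5 28.6] exp 29 res 0.35
side 3 off [-0.4 -0.1] top [27.6 30.3] exp 31 res 0.58
side 4 off [0.6 1.1] top [28.9 32.3] exp 33 res 0.84
jar [435.7  -9.   57.1]
tee [602.8 194.8  21. ]
end t 41.6 [238.6 529.7 396.3] w 84.8 F 0.0 [ 0.3 -0.8 -0.2]
```

```bash
python3 -c "
from plant import ctrl
print(ctrl.finish_job())"
```

```text
the job is handed in; nothing more can be done
None
```

I put all four nuts in their matching lids and handed the job in at about 42 s; in the last camera check each lay flat and within about 2 mm of its lid's centre, and the jar and tee hadn't moved (no verdict came back).

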